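# Load a cylindrical cell into the bench tester along its fence

### The job

Load the blue battery cell into the cell tester: without lifting it off the tray, roll it up flush against the guide fence, then push it by its end along the fence, keeping it against the fence, into the bay. Press it in gently, going by feel, until the sprung catch has risen behind it and holds it against the spring contact, then let go. Do not let the cell roll off the tray, and leave everything else where it is.

Things in the scene. Friction and masses are not known exactly. Their poses are not given: they have to be found in the camera images.
- tester: Fixed cell tester: dark tray 150 x 400 mm, 12 mm thick, on the table. Origin at table height, 85 mm from the tray's robot-side edge, half-way along it; z up, y along the fence, x across the tray toward the fence. At the -y end the light grey bay with a clear cover (top 44 mm above the tray, head behind it 52 mm) stands over the lane; the cell goes in along -y, flat end first.
- fence (a point): Foot of the aluminium guide fence's working face, on the tray, half-way along: x = +45 mm, y = 0, z = 12 mm from the tester's origin, axes as the tester's. The fence is 26 mm high, 10 mm thick, 400 mm long along y. A cell lying flush against it has its axis 16 mm before this face (x = 29 mm) and 16 mm above the tray.
- lane_line (a point): The yellow line across the lane on the tray, y = +30 mm from the tester's origin, axes as the tester's. From here to the bay (toward -y) the cell's axis must stay within 6 mm of its flush place at the fence.
- mouth (a point): NOMINAL place of the catch's holding face, on the tray on the lane's axis: x = 29, y = -55 mm from the tester's origin. The whole bay (catch, contact, buffer) is clamped in slots and really stands up to 12 mm to either side along y, unmeasured: feel for it. Lane 34 mm wide with a flared lead-in; the cover, 40 mm above the tray, begins 23 mm inside the holding face.
- cell: The blue cell, a loose cylinder 32 mm in diameter and 70 mm long, 145 g; origin at its centre, y along its axis (flat end toward -y, the button end with a white ring toward +y); it turns about y as it rolls. It starts lying on the tray robot-side of the fence, behind the yellow line, out of line with the fence by up to 0.35 rad, and rolls easily sideways.
- contact (a joint): Travel (m) of the brass spring contact in the bay: 0 free, 0.008 with the cell held by the catch. Drag on the way is about 1 N; the contact gives 1.5 N when met, 4.3 N when the catch rises 8 mm later; 2.5 mm farther a rubber buffer (6 N per mm) ends the way. More than 20 N of push on the cell does harm. Unless the catch is up, the spring pushes the cell back out.
- catch (a joint): How far (m) the brass catch is pressed down: 0 standing 5 mm proud of the tray in mid-lane, 0.005 flush. Ramp toward +y (18 mm long), square holding face toward -y. The cell presses it down going in; it springs up when the cell's trailing end has passed its holding face, so whatever pushes the cell there must stay 7 mm or more above the tray.
- spare_cell: Bystander: an orange cell, 32 x 70 mm, standing upright on the tray beside the bay on the robot's side; origin at its centre.
- screw_jar: Bystander: clear jar with a white cap, 60 mm wide, 75 mm high, beyond the fence; origin under its centre.
- dome_cap: Bystander: round white plastic cap, 80 mm wide, 16 mm high, beyond the fence; origin under its centre.
- wheel: Bystander: small robot wheel lying flat, black tyre 65 mm wide, 26 mm high, yellow hub, beyond the fence; origin under its centre.
- board: Bystander: blue circuit board 66 x 54 mm, 13 mm high, to the left; origin under its centre.
- driver: Bystander: screwdriver 170 mm long lying to the right; origin under its centre.
- chassis: Bystander: white robot chassis plate 100 x 70 mm, 23 mm high, to the right; origin under its centre.
Not all that is in view belongs to the job. What is shaped like the cell but pink or turquoise is not meant.

How it is judged:
On the way, in this order (a step that is already met when the one before it is completed fails the run):
1. the cell lies flush against the fence, outside the bay (x of cell in the frame of tester above 0.0265 m and angle between the y axis of cell and the y axis of tester, either way round below 0.06 rad and y of cell in the frame of tester above -0.01 m), for 0.2 s.
2. the cell has been pushed along the fence and the catch has risen behind it (value of joint contact above 0.006 m and value of joint catch below 0.0015 m and y of cell in the frame of tester below -0.07 m), for 0.1 s.
At the end, for the whole second after the job is handed in: The cell lies at rest in the bay, its axis within 4 mm of its place against the fence and within 0.08 rad of the fence's direction, with the catch risen behind it (pressed down less than 1.5 mm) and the spring contact held in by more than 6 mm (value of joint contact above 0.006 m and value of joint catch below 0.0015 m and y of cell in the frame of tester below -0.074 m and x of cell in the frame of tester above 0.025 m and angle between the y axis of cell and the y axis of tester, either way round below 0.08 rad and linear speed of cell below 0.01 m/s); the robot touches nothing.
It fails at once if the cell is pushed with more than 20 N (contact force between any of the fingers, the arm and cell above 20 N).
It fails at once if the cell is lifted more than 12 mm off the tray (height (world z) of cell above 0.04 m).
It fails at once if the cell rolls off the tray (height (world z) of cell below 0.022 m).
It fails at once if past the yellow line the cell comes more than 6 mm off the fence (y of cell in the frame of tester below 0.03 m and x of cell in the frame of tester below 0.023 m).
It fails at once if a bystander is moved more than 15 mm (distance of any of spare_cell, screw_jar, dome_cap, wheel, board, driver, chassis from where it was at the start of the episode above 0.015 m).
It also fails if it takes over 61 s, if anything falls off the work surface, if the arm or the gripper's body presses on something with over 40 N, if the wrist force passes 120 N, or if a joint passes its speed limit or range.

### The arm

A 6-joint arm with a two-finger parallel gripper is mounted at the origin on the work surface. World frame = base frame: x ahead of the robot, y to its left, z up, the work surface at z = 0. Lengths are in m, angles in rad, forces in N, time in s.
With the tool pointing down it reaches from about 0.325 to 0.775 m from the base axis. Payload 5.5 kg.
Tool frame: the origin (TCP) lies midway between the tips of the shut fingers; the grasp point (between the pads) lies 19 mm behind it; z points along the fingers, y is the direction in which the jaws open and shut (so a half turn about z gives the same grasp; the last joint's range is limited). The gripper opens to 88 mm and grips with 3 to 60 N. Pads are 20 mm wide; open, the fingers measure 115 mm over their backs; the gripper's body (75 mm by 178 mm) begins 61 mm behind the grasp point.
Start: joints at [-1.164, 0.091, 1.231, -0, 1.82, -0.057], TCP at [0.268, -0.537, 0.223] pointing down, gripper open.
Joint ranges: [-2.87, 2.87], [-0.86, 2.18], [0.17, 2.46], [-1.51, 4.65], [0.06, 2.69], [-2.65, 2.65]. Speed limits (rad/s): [2.57, 2.57, 3.01, 3.14, 3.14, 3.14].

### API

Orientations are given as a unit quaternion [w, x, y, z].
In Python, from cell import env gives the robot as it stands.
- The arm moves only by the shell command python3 -m inch 'ROWS' [OPENING] [FORCE]. ROWS is JSON, a list of rows, each an object with "travel": the shift along the world's x, y, z in cm, a list of three; "turn": the turn, a rotation vector about the world's x, y, z in degrees, a list of three. In form: [{"travel": [x, y, z], "turn": [rx, ry, rz]}, ...]. A call has exactly 10 rows; each row is the pose to reach, as a shift and turn from the pose commanded when the call began; what a row does not reach only later rows make up. A row lasts 1/8 s, in which the tool goes at most 62.5 mm and 10.7 degrees, less where a joint would pass 70% of its speed; a pose out of reach is approached as far as the arm can. A call with a gripper value outside its range is refused whole. OPENING is the gripper command: -1 is shut, 1 is fully open, values between are in proportion, set as the call begins (- or left out, the last holds). The fingers move at their own pace and stop on an object; FORCE is the grip in N (left out, the last holds). Time passes only in rows, so rows that repeat a pose let the fingers close, or fill a call up. It gives the time, the measured TCP pose, the force and the opening at its end, in the units of the state.
- env.get_obs(): the state, without advancing time (a new reading comes with each control period).
- env.capture(name): name is "scene" or "top" or "wrist"; returns a dict with "frame" (400x640x3 uint8, red, green, blue), "mtx" (3x3 intrinsics, pixels), "R" (3x3) and "t" (3): a world point X has camera coordinates R X + t. Camera axes: x right, y down, z forward; pixel columns grow to the right and rows downward; lengths in m; the calibration is good to about 2 mm. A picture is of the moment at which its call begins. There is no depth.
- env.sign_off(): hands the job in, once; it reports no verdict.
The state is a dict: "clock": time; "joint_pos": joint angles; "qvel": joint speeds; "joint_torque": joint torques, N m; "eef_pos": TCP position; "tool_rot": TCP orientation; "wrist_force": force on the tool from outside, world axes, zero at the start; "moment": the same for the moment, N m; "width": finger opening in m.
Only numpy, scipy, OpenCV 4.12 (cv2) and the standard library are available. Lean on these libraries where they do the work, as an engineer would, in place of code of your own. Each camera call takes 0.05 s, during which the arm holds its last target. There are 200 camera calls.

## Working session

There is one attempt and no reset: what is moved stays moved. The work goes in short steps, Python scripts to look and compute and a shell command to move; the robot and the scene stay as the last step left them, time stands still between calls to the robot, and variables do not carry over. Pictures are saved under pics/ and viewed, about 8 in all and at most 12, crops included, and the job is handed in when it is done.

```bash
ls; mkdir -p pics
python3 - <<'E'
from cell import env
import cv2,json
o=env.get_obs();print(o)
for n in("scene","top"):
    c=env.capture(n);cv2.imwrite(f"pics/{n}0.png",c["frame"][:,:,::-1]);print(n,c["mtx"].tolist(),c["R"].tolist(),c["t"].tolist())
E
```

```text
pics
{'clock': 0.0, 'joint_pos': array([-1.16370892e+00,  9.18448164e-02,  1.23185686e+00, -1.48545245e-05,
        1.81980264e+00, -5.67108790e-02]), 'qvel': array([ 0.0001581 , -0.00203659,  0.00029944,  0.00046023, -0.00030356,
       -0.00143352]), 'joint_torque': array([ 5.74415344e-05, -4.46455872e+01, -4.06446862e+01,  6.98397006e-02,
        2.94656237e-02, -1.53315500e-04]), 'eef_pos': array([ 0.26828091, -0.53635242,  0.22153168]), 'tool_rot': array([-9.39949301e-04,  9.73231652e-01,  2.29824364e-01, -1.73685486e-04]), 'wrist_force': array([0.15011684, 0.53821303, 0.00317789]), 'moment': array([-0.01912478,  0.01452798, -0.00901083]), 'width': 0.08803082301745331}
scene [[507.3323032354304, 0.0, 326.6671246657657], [0.0, 507.3323032354304, 194.78042312272999], [0.0, 0.0, 1.0]] [[-0.39209572876422844, 0.9197361542203087, 0.018610376269309063], [0.5380943815672555, 0.24571133830610933, -0.806275619595169], [-0.7461336180675696, -0.3061230877406298, -0.5912472233689906]] [0.20602848425393422, -0.25783680982937107, 1.829366232268405]
top [[432.4306871491084, 0.0, 320.298456588646], [0.0, 432.4306871491084, 200.98241384949648], [0.0, 0.0, 1.0]] [[-0.0015821349501021552, -0.9999945350157158, -0.002902892988417742], [-0.9955951061256904, 0.0018472897621528413, -0.0937388509589788], [0.09374370116212961, 0.0027417985405906674, -0.9955925878757779]] [-0.0032369744697686156, 0.5425185490844708, 1.0651095420239296]
```

View pics/top0.png

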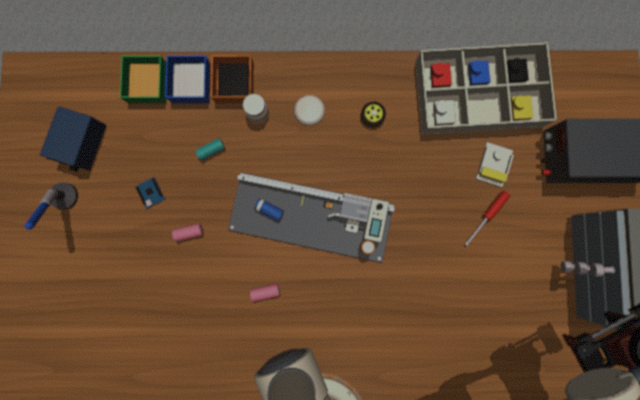

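View pics/scene0.png

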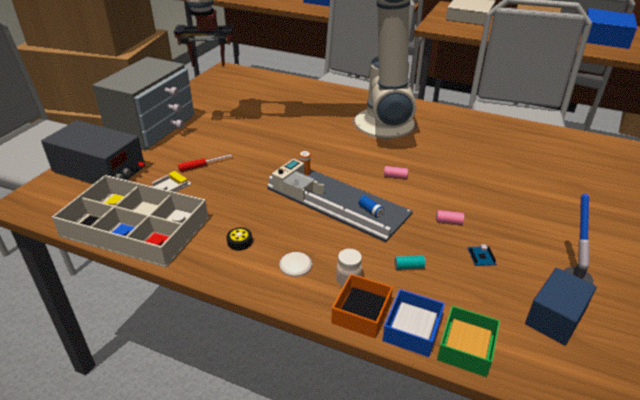

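The top view shows the tray spanning about (230,228)–(393,208), the fence on its upper edge, the cell at (270,210) and the bay at right. I'll zoom in on it.

Run:
```python
import cv2
f=cv2.imread("pics/top0.png")[165:270,222:402]
cv2.imwrite("pics/top_z.png",cv2.resize(f,None,fx=4.4,fy=4.4,interpolation=cv2.INTER_CUBIC))
```

```text
(no output)
```

View pics/top_z.png

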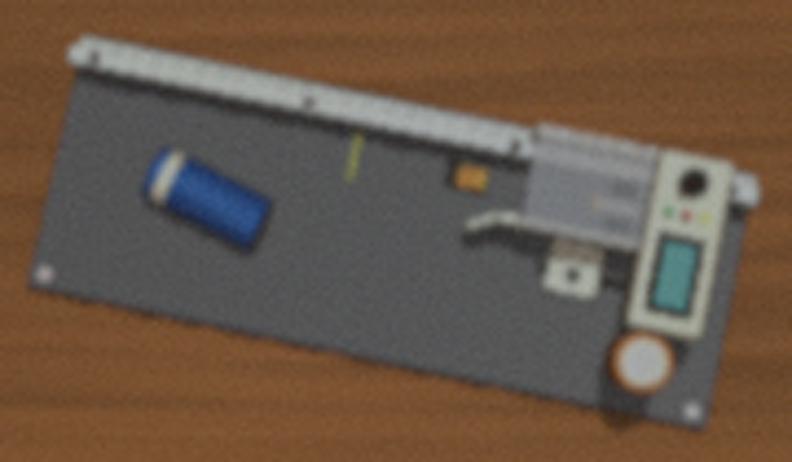

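Enlarged, the tray's robot-side corners are at zoom px (30,288) and (703,425). The fence's top inner edge runs from (75,70) to (535,160). The yellow line goes (360,135)–(350,180). The cell's ring end is near (155,175) and its flat end near (258,230). The catch is at (468,177).

```bash
cat > h.py <<'E'
import numpy as np,cv2
from cell import env
from scipy.optimize import least_squares
def ray(c,px,z):
    d=c["R"].T@np.linalg.inv(c["mtx"])@[*px,1.]; o=-c["R"].T@c["t"]
    return (o+d*(z-o[2])/d[2])[:2]
def proj(c,X):
    p=c["mtx"]@(c["R"]@np.asarray(X,float)+c["t"]); return p[:2]/p[2]
E
python3 - <<'E'
from h import *
c=env.capture("top")
z=lambda u,v:(u/4.4-.4+222,v/4.4-.4+165)
obs=[((-.085,.2,.012),(30,288)),((-.085,-.2,.012),(703,425)),((.045,.03,.012),(360,135)),((.045,.2,.038),(76,70)),((.045,-.072,.038),(530,160))]
P=[ray(c,z(*q),X[2]) for X,q in obs]
def M(p):
    a=p[2];return np.array([[np.cos(a),-np.sin(a)],[np.sin(a),np.cos(a)]])
w=[1,1,1,1,1]
W=[np.array([1,1])]*3+[np.array([1,1]),np.array([1,0])]
f=lambda p:np.concatenate([(M(p).T@(q-p[:2])-np.array(X[:2]))*ww for (X,_),q,ww in zip(obs,P,W)])
r=least_squares(f,[.5,0,0]);p=r.x
print(p,np.degrees(p[2]),(r.fun.reshape(-1,2)*1000).round(1))
for n,q,zz in[("catch",(468,177),.015),("ringend",(155,175),.028),("flat",(258,230),.028),("cellmid",(208,200),.028),("spare",(643,360),.082),("bay lip",(470,228),.04),("coverfront",(526,185),.056)]:
    X=ray(c,z(*q),zz);print(n,X.round(4),(M(p).T@(X-p[:2])).round(4))
E
```

```text
[ 0.51117383  0.01721872 -0.20297812] -11.629789555147761 [[ 2.  -0.6]
 [ 2.7  4.4]
 [-3.   0.9]
 [-1.4 -4.7]
 [-0.3  0. ]]
catch [ 0.5336 -0.0236] [ 0.0302 -0.0355]
ringend [0.534  0.1555] [-0.0055  0.14  ]
flat [0.5024 0.0964] [-0.0245  0.0758]
cellmid [0.5196 0.125 ] [-0.0135  0.1073]
spare [ 0.429  -0.1164] [-0.0536 -0.1475]
bay lip [ 0.5027 -0.0243] [ 0.     -0.0424]
coverfront [ 0.5256 -0.0553] [ 0.0288 -0.0681]
```

```bash
python3 -m inch '[{"travel":[2,6.1,0],"turn":[0,0,-4]},{"travel":[4,12.2,0],"turn":[0,0,-8]},{"travel":[6,18.3,0],"turn":[0,0,-12]},{"travel":[8,24.4,0],"turn":[0,0,-16]},{"travel":[10,30.5,0],"turn":[0,0,-20]},{"travel":[12,36.6,0],"turn":[0,0,-24]},{"travel":[14,42.7,0],"turn":[0,0,-28]},{"travel":[16,48.8,0],"turn":[0,0,-32]},{"travel":[18,55,0],"turn":[0,0,-35]},{"travel":[19,61,0],"turn":[0,0,-38.2]}]' -0.09 10
python3 -m inch '[{"travel":[0.8,3,-2],"turn":[0,0,0]},{"travel":[1.4,6.1,-6],"turn":[0,0,0]},{"travel":[1.4,6.1,-9],"turn":[0,0,0]},{"travel":[1.4,6.1,-9],"turn":[0,0,0]},{"travel":[1.4,6.1,-9],"turn":[0,0,0]},{"travel":[1.4,6.1,-9],"turn":[0,0,0]},{"travel":[1.4,6.1,-9],"turn":[0,0,0]},{"travel":[1.4,6.1,-9],"turn":[0,0,0]},{"travel":[1.4,6.1,-9],"turn":[0,0,0]},{"travel":[1.4,6.1,-9],"turn":[0,0,0]}]'
python3 - <<'E'
from h import *
c=env.capture("wrist");cv2.imwrite("pics/w1.png",c["frame"][:,:,::-1])
o=env.get_obs();print(o["clock"],o["tool_rot"],o["width"],o["joint_pos"],(-c["R"].T@c["t"]))
E
```

```text
clock: 1.4
eef_pos: [0.4558, 0.0613, 0.2223]
tool_rot: [0.0, 0.995, -0.102, -0.0]
wrist_force: [0.8, -0.8, -0.1]
width: 0.04
clock: 2.65
eef_pos: [0.4696, 0.1202, 0.1326]
tool_rot: [-0.0, 0.995, -0.101, -0.0]
wrist_force: [0.4, 0.2, 0.6]
width: 0.0404
2.7 [ 1.29789039e-05  9.94858642e-01 -1.01273294e-01 -4.94911249e-05] 0.03976723981469823 [ 1.80481411e-01 -2.21758249e-01  1.68915213e+00  2.61872211e-06
  1.67430107e+00  1.95417243e+00] [0.55409832 0.10414559 0.29465121]
```

View pics/w1.png

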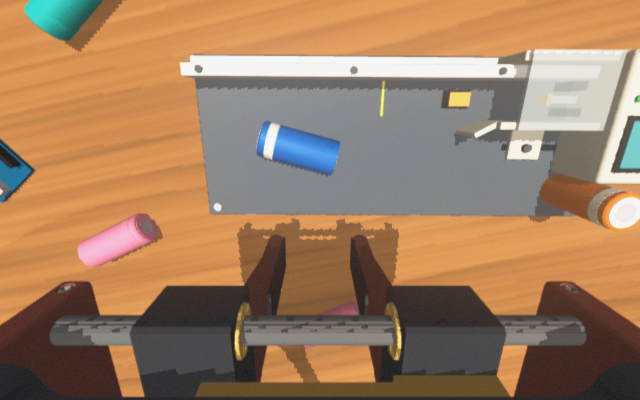

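The wrist view is clear. The fence's screw holes are at (198,69), (353,70) and (503,71), with its lower top edge at row ~77. The yellow line is at (383,82)–(381,115), the catch at columns 445–470 on row 99, and the cell runs from (263,139) to (336,158). The tray's near-left corner is at (211,214).

Run:
```python
from h import *
c=env.capture("wrist")
L=[ray(c,q,.038) for q in((198,69),(353,70),(503,71))]
d=L[0]-L[2];yaw=np.arctan2(d[1],d[0])-np.pi/2;print("yaw",np.degrees(yaw))
R=np.array([[np.cos(yaw),-np.sin(yaw)],[np.sin(yaw),np.cos(yaw)]])
pts={"hole1":(L[0],(.050,None)),"hole2":(L[1],(.050,0)),"hole3":(L[2],(.05,None)),"ftop":(ray(c,(353,77),.038),(.045,None)),"corner":(ray(c,(211,214),.012),(-.085,.2)),"line":(ray(c,(381.5,112),.012),(None,.03))}
for n,(P,r) in pts.items():
    q=R.T@P;print(n,q.round(4),[None if b is None else round(a-b,4) for a,b in zip(q,r)])
for n,px,z in[("catch+y",(444,99),.012),("catch-y",(471,99),.017),("c_ring",(263,139),.028),("c_flat",(336,158),.028),("c_mid",(298,148),.028)]:
    q=ray(c,px,z);print(n,q.round(4),(R.T@q).round(4))
```

```text
yaw -11.956286218389456
hole1 [0.5486 0.3131] [np.float64(0.4986), None]
hole2 [0.5486 0.1883] [np.float64(0.4986), np.float64(0.1883)]
hole3 [0.5486 0.0673] [np.float64(0.4986), None]
ftop [0.5434 0.1881] [np.float64(0.4984), None]
corner [0.4143 0.3259] [np.float64(0.4993), np.float64(0.1259)]
line [0.516  0.1575] [None, np.float64(0.1275)]
catch+y [ 0.5372 -0.0102] [0.5277 0.1013]
catch-y [ 0.5326 -0.0319] [0.5277 0.0791]
c_ring [0.5368 0.1577] [0.4924 0.2655]
c_flat [0.5067 0.0967] [0.4757 0.1995]
c_mid [0.5226 0.1287] [0.4846 0.2342]
```

```bash
python3 -m inch '[{"travel":[0.6,1.8,-2],"turn":[0,0,-0.3]},{"travel":[0.6,1.8,-5],"turn":[0,0,-0.3]},{"travel":[0.6,1.8,-8],"turn":[0,0,-0.3]},{"travel":[0.6,1.8,-10],"turn":[0,0,-0.3]},{"travel":[0.6,1.8,-11.1],"turn":[0,0,-0.3]},{"travel":[0.6,1.8,-11.1],"turn":[0,0,-0.3]},{"travel":[0.8,1.75,-11.1],"turn":[0,0,-0.3]},{"travel":[1.0,1.7,-11.1],"turn":[0,0,-0.3]},{"travel":[1.2,1.65,-11.1],"turn":[0,0,-0.3]},{"travel":[1.4,1.6,-11.1],"turn":[0,0,-0.3]}]'
python3 -m inch '[{"travel":[0.2,-0.04,0],"turn":[0,0,0]},{"travel":[0.4,-0.08,0],"turn":[0,0,0]},{"travel":[0.6,-0.12,0],"turn":[0,0,0]},{"travel":[0.8,-0.16,0],"turn":[0,0,0]},{"travel":[1.0,-0.21,0],"turn":[0,0,0]},{"travel":[1.2,-0.25,0],"turn":[0,0,0]},{"travel":[1.4,-0.29,0],"turn":[0,0,0]},{"travel":[1.6,-0.33,0],"turn":[0,0,0]},{"travel":[1.8,-0.38,0],"turn":[0,0,0]},{"travel":[2.0,-0.42,0],"turn":[0,0,0]}]'
python3 - <<'E'
from h import *
c=env.capture("wrist");cv2.imwrite("pics/w2.png",c["frame"][:,:,::-1])
E
```

```text
clock: 4.0
eef_pos: [0.4839, 0.1362, 0.0219]
tool_rot: [-0.0, 0.995, -0.104, 0.0]
wrist_force: [-0.4, 0.5, -0.1]
width: 0.0398
clock: 5.25
eef_pos: [0.5037, 0.132, 0.0216]
tool_rot: [-0.0, 0.995, -0.104, -0.0]
wrist_force: [-0.5, -0.2, 0.0]
width: 0.0397
```

View pics/w2.png

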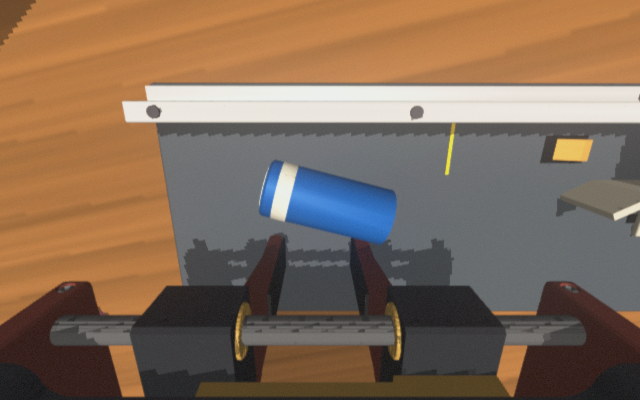

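The right finger is just reaching the flat end at (375,240), and the cell is still tilted. I keep pushing.

```bash
python3 -m inch '[{"travel":[0.2,-0.04,0],"turn":[0,0,0]},{"travel":[0.4,-0.08,0],"turn":[0,0,0]},{"travel":[0.6,-0.12,0],"turn":[0,0,0]},{"travel":[0.8,-0.16,0],"turn":[0,0,0]},{"travel":[1.0,-0.21,0],"turn":[0,0,0]},{"travel":[1.2,-0.25,0],"turn":[0,0,0]},{"travel":[1.4,-0.29,0],"turn":[0,0,0]},{"travel":[1.6,-0.33,0],"turn":[0,0,0]},{"travel":[1.8,-0.38,0],"turn":[0,0,0]},{"travel":[1.8,-0.38,0],"turn":[0,0,0]}]'
python3 - <<'E'
from h import *
c=env.capture("wrist");cv2.imwrite("pics/w3.png",c["frame"][:,:,::-1])
E
```

```text
clock: 6.55
eef_pos: [0.5218, 0.1282, 0.0217]
tool_rot: [0.0, 0.995, -0.104, 0.0]
wrist_force: [-0.8, -0.5, -0.1]
width: 0.04
```

View pics/w3.png

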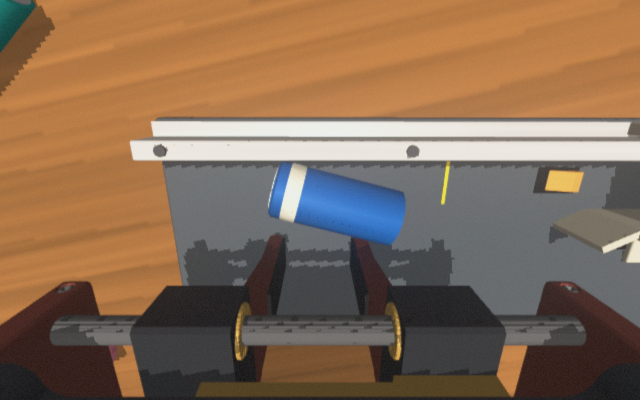

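The cell rolls while keeping its tilt, and its ring end (290,165) is about to meet the fence. Continuing with a small shift toward −y will centre the fingers.

```bash
python3 -m inch '[{"travel":[0.12,-0.15,0],"turn":[0,0,0]},{"travel":[0.26,-0.3,0],"turn":[0,0,0]},{"travel":[0.4,-0.45,0],"turn":[0,0,0]},{"travel":[0.54,-0.6,0],"turn":[0,0,0]},{"travel":[0.68,-0.75,0],"turn":[0,0,0]},{"travel":[0.8,-0.87,0],"turn":[0,0,0]},{"travel":[0.92,-0.95,0],"turn":[0,0,0]},{"travel":[1.05,-1.03,0],"turn":[0,0,0]},{"travel":[1.15,-1.05,0],"turn":[0,0,0]},{"travel":[1.27,-1.08,0],"turn":[0,0,0]}]'
python3 -m inch '[{"travel":[0.05,-0.01,0],"turn":[0,0,0]},{"travel":[0.1,-0.02,0],"turn":[0,0,0]},{"travel":[0.1,-0.02,0],"turn":[0,0,0]},{"travel":[0.1,-0.02,0],"turn":[0,0,0]},{"travel":[0.1,-0.02,0],"turn":[0,0,0]},{"travel":[0.1,-0.02,0],"turn":[0,0,0]},{"travel":[0.1,-0.02,0],"turn":[0,0,0]},{"travel":[0.1,-0.02,0],"turn":[0,0,0]},{"travel":[0.1,-0.02,0],"turn":[0,0,0]},{"travel":[0.1,-0.02,0],"turn":[0,0,0]}]'
python3 - <<'E'
from h import *
c=env.capture("wrist");cv2.imwrite("pics/w4.png",c["frame"][:,:,::-1])
E
```

```text
clock: 7.85
eef_pos: [0.5343, 0.1174, 0.0216]
tool_rot: [0.0, 0.995, -0.104, -0.0]
wrist_force: [-1.0, -0.1, 0.9]
width: 0.0396
clock: 9.1
eef_pos: [0.5353, 0.1172, 0.0216]
tool_rot: [-0.0, 0.995, -0.104, 0.0]
wrist_force: [0.7, -0.3, -0.0]
width: 0.0397
```

View pics/w4.png

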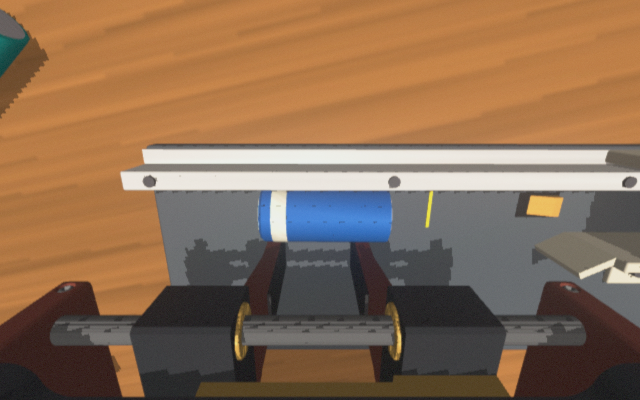

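The cell now lies parallel to the fence: columns 260–391, rows 191–241, its upper edge at the fence's edge. I press in small steps until contact shows.

```bash
python3 -m inch '[{"travel":[0.03,0,0],"turn":[0,0,0]},{"travel":[0.06,-0.01,0],"turn":[0,0,0]},{"travel":[0.09,-0.02,0],"turn":[0,0,0]},{"travel":[0.1,-0.02,0],"turn":[0,0,0]},{"travel":[0.1,-0.02,0],"turn":[0,0,0]},{"travel":[0.1,-0.02,0],"turn":[0,0,0]},{"travel":[0.1,-0.02,0],"turn":[0,0,0]},{"travel":[0.1,-0.02,0],"turn":[0,0,0]},{"travel":[0.1,-0.02,0],"turn":[0,0,0]},{"travel":[0.1,-0.02,0],"turn":[0,0,0]}]'
python3 - <<'E'
from h import *
c=env.capture("wrist");f=c["frame"];o=env.get_obs();print(o["wrist_force"])
yaw=np.radians(-11.956);R=np.array([[np.cos(yaw),-np.sin(yaw)],[np.sin(yaw),np.cos(yaw)]])
h=cv2.cvtColor(f,cv2.COLOR_RGB2HSV);m=cv2.inRange(h,(100,120,60),(125,255,255));m[:,:200]=0
n,l,s,_=cv2.connectedComponentsWithStats(m);i=1+s[1:,4].argmax();print(s[i])
x,y,w,hh=s[i][:4]
for q,z in(((x,y+hh/2),.028),((x+w,y+hh/2),.028)):print((R.T@ray(c,q,z)-[.4986,.1265]).round(4))
E
```

```text
clock: 10.4
eef_pos: [0.5358, 0.1171, 0.0216]
tool_rot: [0.0, 0.995, -0.104, -0.001]
wrist_force: [-5.7, 0.5, 3.2]
width: 0.04
[-5.76931428  0.4944388   2.33926947]
[ 286  193  106   50 5085]
[0.0268 0.1184]
[0.0268 0.0579]
```

Contact force is about 6 N, so the cell is flush: axis x ≈ 27–29 mm, y ≈ 0.093. Next I retreat, lift, shut the fingers and go behind the button end.

```bash
python3 -m inch '[{"travel":[-0.1,0.02,0],"turn":[0,0,0]},{"travel":[-0.3,0.06,0],"turn":[0,0,0]},{"travel":[-0.8,0.17,0],"turn":[0,0,0]},{"travel":[-1.6,0.34,0],"turn":[0,0,0]},{"travel":[-2.9,0.62,0],"turn":[0,0,0]},{"travel":[-2.9,0.62,3],"turn":[0,0,0]},{"travel":[-2.9,0.62,7],"turn":[0,0,0]},{"travel":[0.5,2.8,7],"turn":[0,0,0]},{"travel":[3.9,5.1,7],"turn":[0,0,0]},{"travel":[3.9,5.1,7],"turn":[0,0,0]}]'
python3 -m inch '[{"travel":[0,0,0],"turn":[0,0,0]},{"travel":[0,0,0],"turn":[0,0,0]},{"travel":[0,0,0],"turn":[0,0,0]},{"travel":[0,0,0],"turn":[0,0,0]},{"travel":[0,0,0],"turn":[0,0,0]},{"travel":[0,0,0],"turn":[0,0,0]},{"travel":[0,0,0],"turn":[0,0,0]},{"travel":[0,0,0],"turn":[0,0,0]},{"travel":[0,0,0],"turn":[0,0,0]},{"travel":[0,0,0],"turn":[0,0,0]}]' -1 10
python3 - <<'E'
from h import *
c=env.capture("wrist");f=c["frame"];cv2.imwrite("pics/w5.png",f[:,:,::-1])
E
```

```text
clock: 11.7
eef_pos: [0.5754, 0.1692, 0.0904]
tool_rot: [0.0, 0.995, -0.103, -0.001]
wrist_force: [-0.5, 0.3, -0.1]
width: 0.0399
clock: 12.95
eef_pos: [0.5753, 0.1681, 0.0916]
tool_rot: [-0.0, 0.995, -0.104, -0.0]
wrist_force: [-0.4, -0.3, -0.3]
width: 0.0005
```

View pics/w5.png

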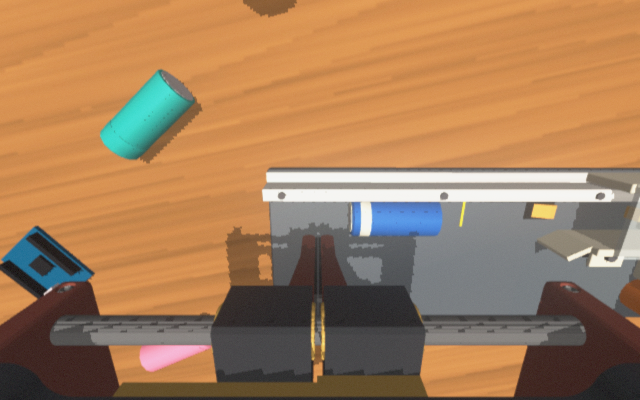

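The cell stayed against the fence (columns 350–441, rows 202–235), and the shut fingers at (318,240) are left of its ring end.

```bash
python3 - <<'E'
from h import *
c=env.capture("wrist")
yaw=np.radians(-11.956);R=np.array([[np.cos(yaw),-np.sin(yaw)],[np.sin(yaw),np.cos(yaw)]])
for n,q,z in(("btn",(349,218),.028),("flat",(441,218),.028),("ftop",(400,201),.038),("low",(400,236),.024)):print(n,(R.T@ray(c,q,z)-[.4986,.1265]).round(4))
E
python3 -m inch '[{"travel":[0,0,-2],"turn":[0,0,0]},{"travel":[0,0,-4.5],"turn":[0,0,0]},{"travel":[0,0,-6],"turn":[0,0,0]},{"travel":[0,0,-6.8],"turn":[0,0,0]},{"travel":[0,0,-6.8],"turn":[0,0,0]},{"travel":[0,0,-6.8],"turn":[0,0,0]},{"travel":[0,0,-6.8],"turn":[0,0,0]},{"travel":[0,0,-6.8],"turn":[0,0,0]},{"travel":[0,0,-6.8],"turn":[0,0,0]},{"travel":[0,0,-6.8],"turn":[0,0,0]}]'
```

```text
btn [0.0277 0.1324]
flat [0.0278 0.0563]
ftop [0.0457 0.0944]
low [0.0096 0.0875]
clock: 14.3
eef_pos: [0.5753, 0.1681, 0.0237]
tool_rot: [-0.0, 0.995, -0.104, 0.0]
wrist_force: [-0.2, 0.6, -0.9]
width: 0.0002
```

```bash
python3 -m inch '[{"travel":[-0.06,-0.29,0],"turn":[0,0,0]},{"travel":[-0.12,-0.59,0],"turn":[0,0,0]},{"travel":[-0.18,-0.88,0],"turn":[0,0,0]},{"travel":[-0.23,-1.1,0],"turn":[0,0,0]},{"travel":[-0.27,-1.3,0],"turn":[0,0,0]},{"travel":[-0.31,-1.5,0],"turn":[0,0,0]},{"travel":[-0.37,-1.8,0],"turn":[0,0,0]},{"travel":[-0.43,-2.1,0],"turn":[0,0,0]},{"travel":[-0.5,-2.5,0],"turn":[0,0,0]},{"travel":[-0.57,-2.94,0],"turn":[0,0,0]}]'
python3 -m inch '[{"travel":[-0.06,-0.29,0],"turn":[0,0,0]},{"travel":[-0.12,-0.59,0],"turn":[0,0,0]},{"travel":[-0.17,-0.88,0],"turn":[0,0,0]},{"travel":[-0.23,-1.18,0],"turn":[0,0,0]},{"travel":[-0.29,-1.47,0],"turn":[0,0,0]},{"travel":[-0.34,-1.77,0],"turn":[0,0,0]},{"travel":[-0.4,-2.06,0],"turn":[0,0,0]},{"travel":[-0.46,-2.36,0],"turn":[0,0,0]},{"travel":[-0.52,-2.65,0],"turn":[0,0,0]},{"travel":[-0.57,-2.94,0],"turn":[0,0,0]}]'
python3 - <<'E'
from h import *
c=env.capture("wrist");f=c["frame"];cv2.imwrite("pics/w6.png",f[:,:,::-1])
E
```

```text
clock: 15.55
eef_pos: [0.5696, 0.1385, 0.0237]
tool_rot: [-0.0, 0.995, -0.104, 0.0]
wrist_force: [0.0, 1.8, 0.3]
width: 0.0005
clock: 16.8
eef_pos: [0.5639, 0.1091, 0.0236]
tool_rot: [-0.0, 0.995, -0.104, -0.0]
wrist_force: [-0.1, 1.6, -0.8]
width: 0.0
```

View pics/w6.png

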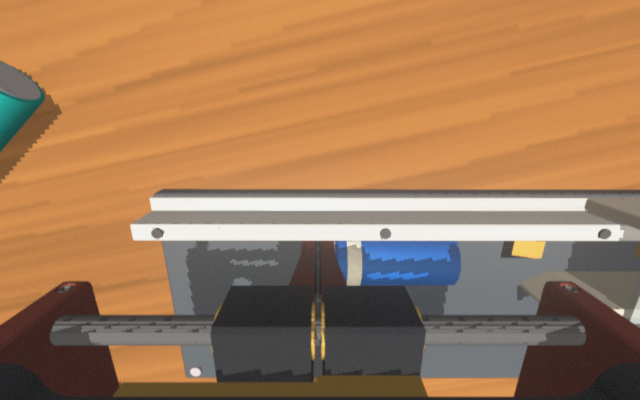

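The cell is still parallel and against the fence, with the finger behind its ring end at (340,262). I push on.

```bash
python3 -m inch '[{"travel":[-0.06,-0.29,0],"turn":[0,0,0]},{"travel":[-0.12,-0.59,0],"turn":[0,0,0]},{"travel":[-0.18,-0.88,0],"turn":[0,0,0]},{"travel":[-0.24,-1.18,0],"turn":[0,0,0]},{"travel":[-0.3,-1.47,0],"turn":[0,0,0]},{"travel":[-0.36,-1.77,0],"turn":[0,0,0]},{"travel":[-0.42,-2.06,0],"turn":[0,0,0]},{"travel":[-0.48,-2.36,0],"turn":[0,0,0]},{"travel":[-0.54,-2.65,0],"turn":[0,0,0]},{"travel":[-0.6,-2.94,0],"turn":[0,0,0]}]'
python3 -m inch '[{"travel":[-0.06,-0.29,0],"turn":[0,0,0]},{"travel":[-0.12,-0.59,0],"turn":[0,0,0]},{"travel":[-0.18,-0.88,0],"turn":[0,0,0]},{"travel":[-0.24,-1.18,0],"turn":[0,0,0]},{"travel":[-0.3,-1.47,0],"turn":[0,0,0]},{"travel":[-0.36,-1.77,0],"turn":[0,0,0]},{"travel":[-0.42,-2.06,0],"turn":[0,0,0]},{"travel":[-0.48,-2.36,0],"turn":[0,0,0]},{"travel":[-0.54,-2.65,0],"turn":[0,0,0]},{"travel":[-0.6,-2.94,0],"turn":[0,0,0]}]'
python3 -m inch '[{"travel":[-0.06,-0.29,0],"turn":[0,0,0]},{"travel":[-0.12,-0.59,0],"turn":[0,0,0]},{"travel":[-0.18,-0.88,0],"turn":[0,0,0]},{"travel":[-0.24,-1.18,0],"turn":[0,0,0]},{"travel":[-0.3,-1.47,0],"turn":[0,0,0]},{"travel":[-0.36,-1.77,0],"turn":[0,0,0]},{"travel":[-0.42,-2.06,0],"turn":[0,0,0]},{"travel":[-0.48,-2.36,0],"turn":[0,0,0]},{"travel":[-0.54,-2.65,0],"turn":[0,0,0]},{"travel":[-0.6,-2.94,0],"turn":[0,0,0]}]'
python3 - <<'E'
from h import *
c=env.capture("wrist");f=c["frame"];cv2.imwrite("pics/w7.png",f[:,:,::-1]);print(env.get_obs()["wrist_force"])
E
```

```text
clock: 18.1
eef_pos: [0.5579, 0.0797, 0.0236]
tool_rot: [0.0, 0.995, -0.104, -0.0]
wrist_force: [0.6, 0.7, 0.9]
width: 0.0008
clock: 19.35
eef_pos: [0.5519, 0.0503, 0.0236]
tool_rot: [-0.0, 0.995, -0.104, -0.0]
wrist_force: [-0.1, 1.3, 0.4]
width: 0.0009
clock: 20.6
eef_pos: [0.5459, 0.0208, 0.0236]
tool_rot: [-0.0, 0.995, -0.104, -0.0]
wrist_force: [0.6, 0.7, 0.3]
width: 0.0005
[-0.0461982  -0.71485075  0.06117289]
```

View pics/w7.png

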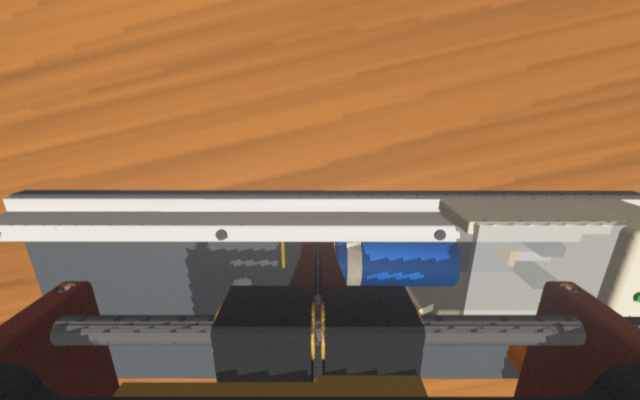

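The cell is in the lane (leading end at column 460, just under the cover) and the catch is under it. About 31 mm remain to the contact, so I slow down.

```bash
python3 -m inch '[{"travel":[-0.05,-0.24,0],"turn":[0,0,0]},{"travel":[-0.1,-0.49,0],"turn":[0,0,0]},{"travel":[-0.15,-0.73,0],"turn":[0,0,0]},{"travel":[-0.21,-0.98,0],"turn":[0,0,0]},{"travel":[-0.26,-1.22,0],"turn":[0,0,0]},{"travel":[-0.31,-1.47,0],"turn":[0,0,0]},{"travel":[-0.36,-1.71,0],"turn":[0,0,0]},{"travel":[-0.42,-1.96,0],"turn":[0,0,0]},{"travel":[-0.47,-2.2,0],"turn":[0,0,0]},{"travel":[-0.52,-2.45,0],"turn":[0,0,0]}]'
python3 -c "
from h import *
print(np.mean([(env.capture('top'),env.get_obs()['wrist_force'])[1] for _ in range(4)],0))"
python3 -m inch '[{"travel":[-0.02,-0.1,0],"turn":[0,0,0]},{"travel":[-0.04,-0.2,0],"turn":[0,0,0]},{"travel":[-0.06,-0.3,0],"turn":[0,0,0]},{"travel":[-0.08,-0.4,0],"turn":[0,0,0]},{"travel":[-0.1,-0.5,0],"turn":[0,0,0]},{"travel":[-0.1,-0.5,0],"turn":[0,0,0]},{"travel":[-0.1,-0.5,0],"turn":[0,0,0]},{"travel":[-0.1,-0.5,0],"turn":[0,0,0]},{"travel":[-0.1,-0.5,0],"turn":[0,0,0]},{"travel":[-0.1,-0.5,0],"turn":[0,0,0]}]'
python3 -c "
from h import *
print(np.mean([(env.capture('top'),env.get_obs()['wrist_force'])[1] for _ in range(4)],0))"
```

```text
clock: 21.9
eef_pos: [0.5407, -0.0036, 0.0237]
tool_rot: [-0.0, 0.995, -0.104, 0.0]
wrist_force: [-0.0, 1.0, -0.6]
width: 0.0005
[-0.26789174  0.06797654 -0.11604917]
clock: 23.35
eef_pos: [0.5397, -0.0085, 0.0236]
tool_rot: [0.0, 0.995, -0.104, 0.0]
wrist_force: [-0.1, 0.8, -0.4]
width: 0.0009
[-0.11194917 -0.22518952  0.41180496]
```

```bash
M(){ python3 -c "
from h import *
print('F',np.mean([(env.capture('top'),env.get_obs()['wrist_force'])[1] for _ in range(4)],0).round(2))"; }
python3 -m inch '[{"travel":[-0.02,-0.1,0],"turn":[0,0,0]},{"travel":[-0.04,-0.2,0],"turn":[0,0,0]},{"travel":[-0.06,-0.3,0],"turn":[0,0,0]},{"travel":[-0.08,-0.4,0],"turn":[0,0,0]},{"travel":[-0.08,-0.4,0],"turn":[0,0,0]},{"travel":[-0.08,-0.4,0],"turn":[0,0,0]},{"travel":[-0.08,-0.4,0],"turn":[0,0,0]},{"travel":[-0.08,-0.4,0],"turn":[0,0,0]},{"travel":[-0.08,-0.4,0],"turn":[0,0,0]},{"travel":[-0.08,-0.4,0],"turn":[0,0,0]}]'; M
python3 -m inch '[{"travel":[-0.02,-0.1,0],"turn":[0,0,0]},{"travel":[-0.04,-0.2,0],"turn":[0,0,0]},{"travel":[-0.06,-0.3,0],"turn":[0,0,0]},{"travel":[-0.06,-0.3,0],"turn":[0,0,0]},{"travel":[-0.06,-0.3,0],"turn":[0,0,0]},{"travel":[-0.06,-0.3,0],"turn":[0,0,0]},{"travel":[-0.06,-0.3,0],"turn":[0,0,0]},{"travel":[-0.06,-0.3,0],"turn":[0,0,0]},{"travel":[-0.06,-0.3,0],"turn":[0,0,0]},{"travel":[-0.06,-0.3,0],"turn":[0,0,0]}]'; M
```

```text
clock: 24.8
eef_pos: [0.5389, -0.0125, 0.0236]
tool_rot: [0.0, 0.995, -0.104, -0.0]
wrist_force: [0.4, -0.3, -0.0]
width: 0.0001
F [ 0.33  0.3  -0.22]
clock: 26.25
eef_pos: [0.5383, -0.0154, 0.0236]
tool_rot: [-0.0, 0.995, -0.104, 0.0]
wrist_force: [-0.3, 0.7, -0.4]
width: 0.0007
F [-0.43  1.65  0.26]
```

```bash
M(){ python3 -c "
from h import *
print('F',np.mean([(env.capture('top'),env.get_obs()['wrist_force'])[1] for _ in range(4)],0).round(2))"; }
python3 -m inch '[{"travel":[-0.02,-0.1,0],"turn":[0,0,0]},{"travel":[-0.04,-0.2,0],"turn":[0,0,0]},{"travel":[-0.06,-0.3,0],"turn":[0,0,0]},{"travel":[-0.06,-0.3,0],"turn":[0,0,0]},{"travel":[-0.06,-0.3,0],"turn":[0,0,0]},{"travel":[-0.06,-0.3,0],"turn":[0,0,0]},{"travel":[-0.06,-0.3,0],"turn":[0,0,0]},{"travel":[-0.06,-0.3,0],"turn":[0,0,0]},{"travel":[-0.06,-0.3,0],"turn":[0,0,0]},{"travel":[-0.06,-0.3,0],"turn":[0,0,0]}]'; M
python3 -m inch '[{"travel":[-0.02,-0.1,0],"turn":[0,0,0]},{"travel":[-0.04,-0.2,0],"turn":[0,0,0]},{"travel":[-0.04,-0.2,0],"turn":[0,0,0]},{"travel":[-0.04,-0.2,0],"turn":[0,0,0]},{"travel":[-0.04,-0.2,0],"turn":[0,0,0]},{"travel":[-0.04,-0.2,0],"turn":[0,0,0]},{"travel":[-0.04,-0.2,0],"turn":[0,0,0]},{"travel":[-0.04,-0.2,0],"turn":[0,0,0]},{"travel":[-0.04,-0.2,0],"turn":[0,0,0]},{"travel":[-0.04,-0.2,0],"turn":[0,0,0]}]'; M
```

```text
clock: 27.7
eef_pos: [0.5377, -0.0184, 0.0236]
tool_rot: [-0.0, 0.995, -0.104, -0.0]
wrist_force: [-0.2, 3.7, 2.6]
width: 0.0007
F [-0.12  4.82  1.59]
clock: 29.15
eef_pos: [0.5373, -0.0204, 0.0236]
tool_rot: [-0.0, 0.995, -0.104, -0.0]
wrist_force: [-0.7, 4.6, 2.5]
width: 0.0003
F [-0.31  4.97  1.46]
```

```bash
M(){ python3 -c "
from h import *
print('F',np.mean([(env.capture('top'),env.get_obs()['wrist_force'])[1] for _ in range(4)],0).round(2))"; }
python3 -m inch '[{"travel":[-0.01,-0.05,0],"turn":[0,0,0]},{"travel":[-0.02,-0.1,0],"turn":[0,0,0]},{"travel":[-0.03,-0.15,0],"turn":[0,0,0]},{"travel":[-0.03,-0.15,0],"turn":[0,0,0]},{"travel":[-0.03,-0.15,0],"turn":[0,0,0]},{"travel":[-0.03,-0.15,0],"turn":[0,0,0]},{"travel":[-0.03,-0.15,0],"turn":[0,0,0]},{"travel":[-0.03,-0.15,0],"turn":[0,0,0]},{"travel":[-0.03,-0.15,0],"turn":[0,0,0]},{"travel":[-0.03,-0.15,0],"turn":[0,0,0]}]'; M
python3 -m inch '[{"travel":[-0.01,-0.05,0],"turn":[0,0,0]},{"travel":[-0.02,-0.1,0],"turn":[0,0,0]},{"travel":[-0.02,-0.1,0],"turn":[0,0,0]},{"travel":[-0.02,-0.1,0],"turn":[0,0,0]},{"travel":[-0.02,-0.1,0],"turn":[0,0,0]},{"travel":[-0.02,-0.1,0],"turn":[0,0,0]},{"travel":[-0.02,-0.1,0],"turn":[0,0,0]},{"travel":[-0.02,-0.1,0],"turn":[0,0,0]},{"travel":[-0.02,-0.1,0],"turn":[0,0,0]},{"travel":[-0.02,-0.1,0],"turn":[0,0,0]}]'; M
```

```text
clock: 30.6
eef_pos: [0.537, -0.0216, 0.0236]
tool_rot: [-0.0, 0.995, -0.104, -0.0]
wrist_force: [0.4, 4.9, 1.8]
width: 0.0004
F [-0.05  5.97  1.45]
clock: 32.05
eef_pos: [0.5368, -0.0226, 0.0237]
tool_rot: [-0.0, 0.995, -0.104, -0.0]
wrist_force: [-0.6, 5.8, 1.9]
width: 0.0004
F [-0.11  5.5   1.58]
```

```bash
M(){ python3 -c "
from h import *
print('F',np.mean([(env.capture('top'),env.get_obs()['wrist_force'])[1] for _ in range(4)],0).round(2))"; }
python3 -m inch '[{"travel":[-0.01,-0.05,0],"turn":[0,0,0]},{"travel":[-0.02,-0.1,0],"turn":[0,0,0]},{"travel":[-0.02,-0.1,0],"turn":[0,0,0]},{"travel":[-0.02,-0.1,0],"turn":[0,0,0]},{"travel":[-0.02,-0.1,0],"turn":[0,0,0]},{"travel":[-0.02,-0.1,0],"turn":[0,0,0]},{"travel":[-0.02,-0.1,0],"turn":[0,0,0]},{"travel":[-0.02,-0.1,0],"turn":[0,0,0]},{"travel":[-0.02,-0.1,0],"turn":[0,0,0]},{"travel":[-0.02,-0.1,0],"turn":[0,0,0]}]'; M
```

```text
clock: 33.5
eef_pos: [0.5366, -0.0235, 0.0236]
tool_rot: [-0.0, 0.995, -0.104, -0.0]
wrist_force: [-0.1, 6.7, 2.1]
width: 0.0005
F [-0.52  6.21  1.59]
```

```bash
M(){ python3 -c "
from h import *
print('F',np.mean([(env.capture('top'),env.get_obs()['wrist_force'])[1] for _ in range(4)],0).round(2))"; }
python3 -m inch '[{"travel":[-0.01,-0.05,0],"turn":[0,0,0]},{"travel":[-0.02,-0.1,0],"turn":[0,0,0]},{"travel":[-0.02,-0.1,0],"turn":[0,0,0]},{"travel":[-0.02,-0.1,0],"turn":[0,0,0]},{"travel":[-0.02,-0.1,0],"turn":[0,0,0]},{"travel":[-0.02,-0.1,0],"turn":[0,0,0]},{"travel":[-0.02,-0.1,0],"turn":[0,0,0]},{"travel":[-0.02,-0.1,0],"turn":[0,0,0]},{"travel":[-0.02,-0.1,0],"turn":[0,0,0]},{"travel":[-0.02,-0.1,0],"turn":[0,0,0]}]'; M
```

```text
clock: 34.95
eef_pos: [0.5365, -0.0244, 0.0237]
tool_rot: [-0.001, 0.995, -0.104, 0.0]
wrist_force: [-1.0, 7.2, 1.2]
width: 0.0005
F [-0.34  7.06  1.77]
```

```bash
M(){ python3 -c "
from h import *
print('F',np.mean([(env.capture('top'),env.get_obs()['wrist_force'])[1] for _ in range(4)],0).round(2))"; }
python3 -m inch '[{"travel":[-0.01,-0.05,0],"turn":[0,0,0]},{"travel":[-0.02,-0.1,0],"turn":[0,0,0]},{"travel":[-0.02,-0.1,0],"turn":[0,0,0]},{"travel":[-0.02,-0.1,0],"turn":[0,0,0]},{"travel":[-0.02,-0.1,0],"turn":[0,0,0]},{"travel":[-0.02,-0.1,0],"turn":[0,0,0]},{"travel":[-0.02,-0.1,0],"turn":[0,0,0]},{"travel":[-0.02,-0.1,0],"turn":[0,0,0]},{"travel":[-0.02,-0.1,0],"turn":[0,0,0]},{"travel":[-0.02,-0.1,0],"turn":[0,0,0]}]'; M
```

```text
clock: 36.4
eef_pos: [0.5362, -0.0253, 0.0236]
tool_rot: [-0.001, 0.995, -0.104, -0.0]
wrist_force: [-0.3, 6.7, 1.5]
width: 0.0004
F [-0.03  6.85  1.82]
```

```bash
M(){ python3 -c "
from h import *
print('F',np.mean([(env.capture('top'),env.get_obs()['wrist_force'])[1] for _ in range(4)],0).round(2))"; }
python3 -m inch '[{"travel":[-0.01,-0.05,0],"turn":[0,0,0]},{"travel":[-0.02,-0.08,0],"turn":[0,0,0]},{"travel":[-0.02,-0.08,0],"turn":[0,0,0]},{"travel":[-0.02,-0.08,0],"turn":[0,0,0]},{"travel":[-0.02,-0.08,0],"turn":[0,0,0]},{"travel":[-0.02,-0.08,0],"turn":[0,0,0]},{"travel":[-0.02,-0.08,0],"turn":[0,0,0]},{"travel":[-0.02,-0.08,0],"turn":[0,0,0]},{"travel":[-0.02,-0.08,0],"turn":[0,0,0]},{"travel":[-0.02,-0.08,0],"turn":[0,0,0]}]'; M
```

```text
clock: 37.85
eef_pos: [0.5361, -0.0259, 0.0237]
tool_rot: [-0.001, 0.995, -0.104, 0.0]
wrist_force: [0.9, 6.7, 1.5]
width: 0.0002
F [0.37 7.76 1.86]
```

```bash
M(){ python3 -c "
from h import *
print('F',np.mean([(env.capture('top'),env.get_obs()['wrist_force'])[1] for _ in range(4)],0).round(2))"; }
python3 -m inch '[{"travel":[-0.01,-0.05,0],"turn":[0,0,0]},{"travel":[-0.02,-0.08,0],"turn":[0,0,0]},{"travel":[-0.02,-0.08,0],"turn":[0,0,0]},{"travel":[-0.02,-0.08,0],"turn":[0,0,0]},{"travel":[-0.02,-0.08,0],"turn":[0,0,0]},{"travel":[-0.02,-0.08,0],"turn":[0,0,0]},{"travel":[-0.02,-0.08,0],"turn":[0,0,0]},{"travel":[-0.02,-0.08,0],"turn":[0,0,0]},{"travel":[-0.02,-0.08,0],"turn":[0,0,0]},{"travel":[-0.02,-0.08,0],"turn":[0,0,0]}]'; M
```

```text
clock: 39.3
eef_pos: [0.536, -0.0262, 0.0237]
tool_rot: [-0.001, 0.995, -0.104, 0.0]
wrist_force: [0.3, 9.4, 1.4]
width: 0.0008
F [1.14 9.31 1.49]
```

```bash
M(){ python3 -c "
from h import *
print('F',np.mean([(env.capture('top'),env.get_obs()['wrist_force'])[1] for _ in range(4)],0).round(2))"; }
python3 -m inch '[{"travel":[-0.01,-0.03,0],"turn":[0,0,0]},{"travel":[-0.01,-0.06,0],"turn":[0,0,0]},{"travel":[-0.01,-0.06,0],"turn":[0,0,0]},{"travel":[-0.01,-0.06,0],"turn":[0,0,0]},{"travel":[-0.01,-0.06,0],"turn":[0,0,0]},{"travel":[-0.01,-0.06,0],"turn":[0,0,0]},{"travel":[-0.01,-0.06,0],"turn":[0,0,0]},{"travel":[-0.01,-0.06,0],"turn":[0,0,0]},{"travel":[-0.01,-0.06,0],"turn":[0,0,0]},{"travel":[-0.01,-0.06,0],"turn":[0,0,0]}]'; M
```

```text
clock: 40.75
eef_pos: [0.536, -0.0264, 0.0238]
tool_rot: [-0.002, 0.995, -0.103, 0.0]
wrist_force: [1.2, 9.8, 1.7]
width: 0.0002
F [ 0.69 10.25  1.65]
```

The force climbs steeply for almost no motion (10 N), so this is the buffer and the catch should be up. I back off slowly by 5 mm and read the force.

```bash
M(){ python3 -c "
from h import *
print('F',np.mean([(env.capture('top'),env.get_obs()['wrist_force'])[1] for _ in range(4)],0).round(2))"; }
python3 -m inch '[{"travel":[0.01,0.05,0],"turn":[0,0,0]},{"travel":[0.02,0.1,0],"turn":[0,0,0]},{"travel":[0.03,0.16,0],"turn":[0,0,0]},{"travel":[0.05,0.22,0],"turn":[0,0,0]},{"travel":[0.06,0.28,0],"turn":[0,0,0]},{"travel":[0.07,0.34,0],"turn":[0,0,0]},{"travel":[0.08,0.4,0],"turn":[0,0,0]},{"travel":[0.1,0.5,0],"turn":[0,0,0]},{"travel":[0.1,0.5,0],"turn":[0,0,0]},{"travel":[0.1,0.5,0],"turn":[0,0,0]}]'; M
```

```text
clock: 42.2
eef_pos: [0.5367, -0.0232, 0.0236]
tool_rot: [0.0, 0.995, -0.104, 0.0]
wrist_force: [-0.2, 1.4, 0.0]
width: 0.0004
F [-0.18  1.57 -0.35]
```

```bash
M(){ python3 -c "
from h import *
print('F',np.mean([(env.capture('top'),env.get_obs()['wrist_force'])[1] for _ in range(4)],0).round(2))
cv2.imwrite('pics/w8.png',env.capture('wrist')['frame'][:,:,::-1])"; }
python3 -m inch '[{"travel":[0.02,0.1,0],"turn":[0,0,0]},{"travel":[0.04,0.2,0],"turn":[0,0,0]},{"travel":[0.06,0.3,0],"turn":[0,0,0]},{"travel":[0.08,0.4,0],"turn":[0,0,0]},{"travel":[0.1,0.5,0],"turn":[0,0,0]},{"travel":[0.12,0.6,0],"turn":[0,0,0]},{"travel":[0.16,0.8,0],"turn":[0,0,0]},{"travel":[0.16,0.8,0],"turn":[0,0,0]},{"travel":[0.16,0.8,0],"turn":[0,0,0]},{"travel":[0.16,0.8,0],"turn":[0,0,0]}]'; M
```

```text
clock: 43.65
eef_pos: [0.5383, -0.0152, 0.0236]
tool_rot: [0.0, 0.995, -0.104, 0.0]
wrist_force: [0.6, 0.6, 0.3]
width: 0.0007
F [-0.03  0.01  0.05]
```

View pics/w8.png

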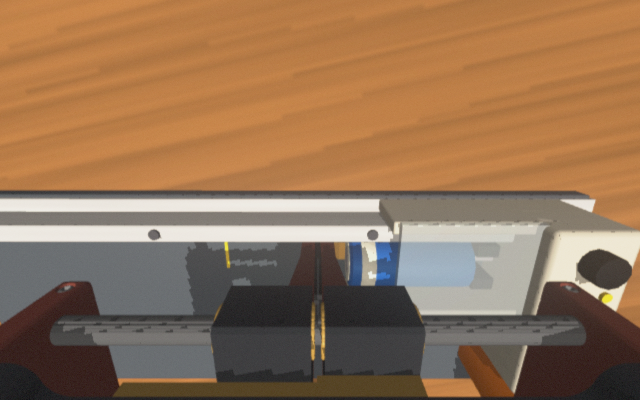

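The brass catch now shows between the finger and the cell's end (columns 337–349). The cell didn't follow the finger back, so it is held. I retreat and take a last look.

```bash
python3 -m inch '[{"travel":[0.1,0.5,0],"turn":[0,0,0]},{"travel":[0.3,1.4,0],"turn":[0,0,0]},{"travel":[0.6,2.9,0],"turn":[0,0,0]},{"travel":[0.6,2.9,2],"turn":[0,0,0]},{"travel":[0.6,2.9,6],"turn":[0,0,0]},{"travel":[0,2.9,11],"turn":[0,0,0]},{"travel":[-2,2.9,12],"turn":[0,0,0]},{"travel":[-5,2.9,12],"turn":[0,0,0]},{"travel":[-5,2.9,12],"turn":[0,0,0]},{"travel":[-5,2.9,12],"turn":[0,0,0]}]'
python3 - <<'E'
from h import *
c=env.capture("wrist");cv2.imwrite("pics/w9.png",c["frame"][:,:,::-1])
E
```

```text
clock: 45.15
eef_pos: [0.4889, 0.0138, 0.1446]
tool_rot: [-0.0, 0.995, -0.104, 0.001]
wrist_force: [-0.9, 0.1, 0.7]
width: 0.0003
```

View pics/w9.png

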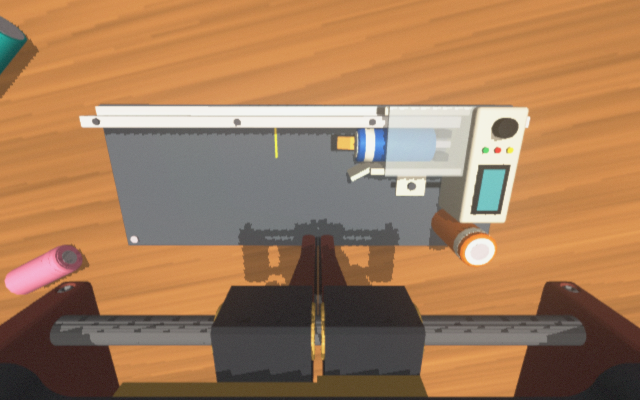

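The cell sits in the bay (columns 356–436, parallel to the fence). The catch at (346,144) stands proud behind it, and the spare cell is undisturbed. I'm handing in.

```bash
python3 -c "
from h import *
c=env.capture('wrist')
yaw=np.radians(-11.956);R=np.array([[np.cos(yaw),-np.sin(yaw)],[np.sin(yaw),np.cos(yaw)]])
print((R.T@ray(c,(356,145),.028)-[.4986,.1265]).round(4))
print(env.sign_off())"
```

```text
[ 0.0285 -0.0466]
the job is handed in; nothing more can be done
None
```

I rolled the blue cell flush against the fence with two spread fingers, then pushed it by its button end along the fence into the bay with the fingers shut. I pressed until the buffer was felt, about 10 N on the wrist sensor, then backed off and moved clear. The job was handed in at about 45 s. No verdict was reported.

**Last checks:**
- **Seating:** After I backed off, the force fell to 0 N and the cell did not follow the finger. The last picture shows the catch risen behind it and the cell parallel to the fence.
- **Position:** The trailing end measured x ≈ 28.5 mm, y ≈ -47 mm in the tester's frame, which puts the cell's centre near y ≈ -82 mm.
- **Bystanders:** The spare cell looked undisturbed. The others were not re-measured, but the arm was never lowered near them.

**What disagreed or was not seen:**
- **Push force:** While compressing the spring it read 1–2 N above the stated spring plus drag. It never read more than about 10 N, against the 20 N limit.
- **Force on backing off:** It still read about 1.6 N after the first few millimetres, before going to zero.
- **Catch and contact:** I could not read their travel directly. That they hold the cell is inferred from the force and the pictures.

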